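Lock the loaded vial carriage into the sampler

TASK

One of the sampler's two sliding carriages has been loaded with three vials and must go under the needle hood; it is held at the loading position by the pin of a spring catch. With the fingertips press down the thumb pad at the right of that carriage, and while it is down push the carriage by its upright tab towards the hood, all the way home, until the catch springs up again and locks it. Do not touch the vials, lift nothing, leave the empty carriage locked where it is, and disturb none of the things standing around.

Things in the scene. Friction and masses are not known exactly. Their poses are not given: they have to be found in the camera images.
- sampler: two-lane vial sampler, fixed: grey deck 310 x 272 mm (x = -0.17 to 0.14), top at z 0.014, two guide lanes along its x axis at y = +0.088 (left) and -0.047 (right), and over the far end (x = 0.022 to 0.14) a hood 128 mm high, open in front. Origin: on its underside; x along the lanes from the loading end (robot side) to the hood, y left, z up.
- carriage_vials: white sled 160 x 64 mm, 33 high, 0.6 kg, three vials in its four square pockets; in either lane. Loose, but kept in its lane by the lips of the guide rails (1.5 mm play). Origin: centre of its underside, on the deck at z 0.014; x along the lane to the hood, y left. It starts locked at x = -0.085 of the sampler (3 mm play); home is x = -0.015, 70 mm on, against rubber bumpers.
- carriage_empty: white sled 160 x 64 mm, 33 high, 0.6 kg, pockets empty; in the other lane, to stay locked. Loose, but kept in its lane by the lips of the guide rails (1.5 mm play). Origin: centre of its underside, on the deck at z 0.014; x along the lane to the hood, y left. It starts locked at x = -0.085 of the sampler (3 mm play); home is x = -0.015, 70 mm on, against rubber bumpers.
- tab_vials (a point): Centre of the near face (the one to push, towards the sampler's +x) of the upright push tab at the right side of the loaded carriage. The tab is 32 mm wide, 10 thick, 30 high (z 0.037 to 0.067); it overhangs its lane's thumb pad 3 mm above the raised pad. At the start this face is level with the pad's middle along the lane. The tab's arm crosses over the rail.
- tab_empty (a point): Centre of the near face (the one to push, towards the sampler's +x) of the upright push tab at the right side of the empty carriage. The tab is 32 mm wide, 10 thick, 30 high (z 0.037 to 0.067); it overhangs its lane's thumb pad 3 mm above the raised pad. At the start this face is level with the pad's middle along the lane. The tab's arm crosses over the rail.
- pad_left (a point): Centre of the top of the left lane's thumb pad, z 0.034 when up. Ribbed grey plastic, 70 mm along the lane, 32 wide; press it anywhere, it goes straight down. Its 10 mm steel lock pin stands in the lane 35 mm ahead, 37 mm to the left. Lane centre 62 mm to the left. The rail, 29 mm high, is 6 mm off the pad's left edge; ahead of it the deck (z 0.014) is clear for a fingertip.
- pad_right (a point): Centre of the top of the right lane's thumb pad, z 0.034 when up. Ribbed grey plastic, 70 mm along the lane, 32 wide; press it anywhere, it goes straight down. Its 10 mm steel lock pin stands in the lane 35 mm ahead, 37 mm to the left. Lane centre 62 mm to the left. The rail, 29 mm high, is 6 mm off the pad's left edge; ahead of it the deck (z 0.014) is clear for a fingertip.
- catch_left (a joint): How far the left lane's catch is pressed, m: 0 up (locking), 0.013 bottom; spring 1.7 N at the top, 4.3 N at the bottom. From 0.0075 on its pin is clear below the carriage, and once the carriage has moved 8 mm it keeps the pin down itself. It springs up by itself when the carriage is home.
- catch_right (a joint): How far the right lane's catch is pressed, m: 0 up (locking), 0.013 bottom; spring 1.7 N at the top, 4.3 N at the bottom. From 0.0075 on its pin is clear below the carriage, and once the carriage has moved 8 mm it keeps the pin down itself. It springs up by itself when the carriage is home.
- vial_0: screw-cap vial, 27 diameter, 52 high, standing in a pocket of the loaded carriage, its top 75 mm above the worktop. Origin: centre of its underside.
- vial_1: screw-cap vial, 27 diameter, 52 high, standing in a pocket of the loaded carriage, its top 75 mm above the worktop. Origin: centre of its underside.
- vial_2: screw-cap vial, 27 diameter, 52 high, standing in a pocket of the loaded carriage, its top 75 mm above the worktop. Origin: centre of its underside.
- label_tape: roll of label tape, 62 diameter, 18 high, lying on the hood. Origin: centre of its underside.
- reagent_2: white screw-cap bottle, 56 diameter, 105 high, standing at the left of the hood. Origin: centre of its underside.
- timer: flat white timer, 66 x 62 x 18, lying at the right of the sampler. Origin: centre of its underside.
- marker_blue: marker pen, 130 long, 13 high, lying at the left of the sampler. Origin: centre of its underside.
- petri_dish: closed petri dish, 60 diameter, 14 high, lying in front of the sampler. Origin: centre of its underside.

How it is judged:
By the outcome, as a careful person would: the job done as asked, in the order asked, and still so for the second after the job is handed in, with the robot touching nothing.
It also fails if it takes over 35 s, if anything falls off the work surface, if the arm or the gripper's body presses on something with over 40 N, if the wrist force passes 120 N, or if a joint passes its speed limit or range.

ROBOT

A 7-joint arm with a two-finger parallel gripper is mounted at the origin on a cart in front of the work surface, level with it; the furniture and walls round the work are solid. World frame = base frame: x ahead of the robot, y to its left, z up, the work surface at z = 0. Lengths are in m, angles in rad, forces in N, time in s.
With the tool pointing down it reaches from about 0.4 to 0.875 m from the base axis. Payload 19.3 kg.
Tool frame: the origin (TCP) lies midway between the tips of the shut fingers; the grasp point (between the pads) lies 19 mm behind it; z points along the fingers, y is the line along which they close (so a half turn about z gives the same grasp; the last joint's range is limited). The gripper opens to 85 mm and grips with 20 to 120 N. Pads are 22 mm wide; open, the fingers measure 114 mm over their backs; the gripper's body (76 mm by 85 mm) begins 54 mm behind the grasp point. The pads swing forward as they close: fully open they stand 13 mm farther back than shut.
Start: joints at [1.138, 0.521, -0.036, 1.599, 0.021, 1.021, -0.113], TCP at [0.222, -0.584, 0.231] pointing down, gripper open.
Joint ranges: [-2.91, 2.91], [-0.3, 2.13], [-1.5, 1.42], [0.17, 2.43], [-1.26, 4.41], [0.16, 1.93], [-2.52, 2.52]. Speed limits (rad/s): [1.89, 1.89, 2.39, 2.39, 3.01, 3.01, 3.01].

INTERFACE

Orientations are given as [roll, pitch, yaw] about the fixed x, y, z axes, in that order (R = Rz(yaw) Ry(pitch) Rx(roll)).
In Python, from workcell import bot, grab_frame, calibration, job_done gives the robot as it stands (bot), with the cameras as plain functions and the job as plain functions.
- The arm moves only by the tool nudge_tcp, called after "Emit:" as a command line: name --pt "numbers of a row" for each row, then --argument value for the rest. Schema: {"type":"object","properties":{"ticks":{"type":"array","items":{"type":"array","items":{"type":"number"},"minItems":7,"maxItems":7},"minItems":1,"maxItems":5},"clamp_n":{"type":"number"},"only":{"type":"string"},"quiet":{"type":"boolean"},"lines":{"type":"string"}},"required":["ticks"],"additionalProperties":false}. ticks is a list of rows, 1 to 5 of them, each of 7 numbers: the finger opening in m, then dx, dy, dz in a scale on which 1.0 is 1 m, then a rotation vector rx, ry, rz in normalised numbers (1 is 4 rad); each row is the pose to reach, as a shift and turn from the pose commanded when the call began, along the tool's axes at that moment; what a row does not reach only later rows make up. A row lasts 1/8 s, in which the tool goes at most 0.0625 m and 0.188 rad, less where a joint would pass 70% of its speed; a pose out of reach is approached as far as the arm can. The fingers move at their own pace and stop on an object; clamp_n is the grip in N (left out, the last holds). Time passes only in rows, so rows that do not move let the fingers close. The tool returns the time, the measured TCP pose, the force, the opening and the grip force at its end. only (a regular expression) keeps the lines of the reply that match it, lines (a string "A,B") keeps lines A to B, and quiet returns only ok. Input that does not fit is refused with a message, and nothing moves.
- bot.observe(): the state, without advancing time (a new reading comes with each control period).
- grab_frame(name): name is "side" or "top" or "wrist"; returns the picture (420x560x3 uint8, blue, green, red); there is no depth.
- calibration(name): a dict with "vfov" (degrees; the focal length in pixels is half the picture's height over the tangent of half this angle, whatever the lens; pixels are square), "cx", "cy" (the principal point, pixels), "dist_coeffs" ([k1, k2, p1, p2, k3] as OpenCV has them; the pictures are not rectified), "eye" and "attitude" of the camera in the world. Camera axes: x right, y down, z forward; pixel columns grow to the right and rows downward; lengths in m; the calibration is good to about 2 mm. A picture is of the moment at which its call begins: read the wrist's pose just before it. calibration takes no time and is no camera call; for the wrist camera it gives the pose at the moment of the call.
- job_done(): hands the job in; it is judged then, once.
The state is a dict: "clock": time; "qpos": joint angles; "qd": joint speeds; "joint_efforts": joint torques, N m; "position": TCP position; "tool_rot": TCP orientation; "force": force on the tool from outside, world axes, zero at the start; "moment": the same for the moment, N m; "grip_width": finger opening in m; "finger_force": force on a finger pad.
Only numpy, scipy, OpenCV 4.12 (cv2) and the standard library are available. Lean on these libraries where they do the work, as an engineer would, in place of code of your own. Each camera call takes 0.05 s, during which the arm holds its last target. There are 200 camera calls.

## Working session

There is one attempt and no reset: what is moved stays moved. The work goes in short steps, Python scripts to look and compute and a tool call to move; the robot and the scene stay as the last step left them, time stands still between calls to the robot, and variables do not carry over. Pictures are saved under pics/ and viewed, at most 10 in all, crops included, and the job is handed in when it is done.

```bash
ls; mkdir -p pics
```

Run:
```python
from workcell import bot, grab_frame, calibration, job_done
import cv2
print(bot.observe())
for n in("top","side"):
    c=calibration(n);print(n,c);cv2.imwrite(f"pics/{n}0.png",grab_frame(n))
```

```text
pics
workcell.py
{'clock': 0.0, 'qpos': array([ 1.13779499,  0.52203288, -0.03635719,  1.59998761,  0.02122305,
        1.02111716, -0.11280646]), 'qd': array([-1.62400144e-03, -6.84825882e-05, -9.33428205e-04, -5.59002982e-04,
       -3.10678913e-04,  1.24233891e-04, -8.37068493e-04]), 'joint_efforts': array([ 1.17442210e-04, -9.27134943e+01,  1.98042825e+00, -3.69938457e+01,
        1.78204273e-02,  8.11594364e-03, -7.92558978e-06]), 'position': array([ 0.22166519, -0.5840108 ,  0.23072096]), 'tool_rot': array([-3.14043682e+00,  8.78997138e-05,  3.62822466e-01]), 'force': array([ 0.54540813, -0.87216755,  0.13030855]), 'moment': array([-0.00381172,  0.00643469, -0.00445095]), 'finger_force': 0.0, 'grip_width': 0.08551200260532762}
top {'vfov': 54.30596225394651, 'cx': 281.94414736624026, 'cy': 210.22370394306105, 'dist_coeffs': array([-0.06328873,  0.        ,  0.        ,  0.        ,  0.        ]), 'eye': array([0.3646093 , 0.11096468, 1.06437832]), 'attitude': array([-2.97557511,  0.03189335, -1.58220623])}
side {'vfov': 48.334656468947344, 'cx': 281.8133595746773, 'cy': 211.0197179461192, 'dist_coeffs': array([-0.01477132,  0.        ,  0.        ,  0.        ,  0.        ]), 'eye': array([0.52384223, 0.91824177, 0.44550911]), 'attitude': array([-1.99365568, -0.02822508, -3.12940897])}
```

View pics/top0.png

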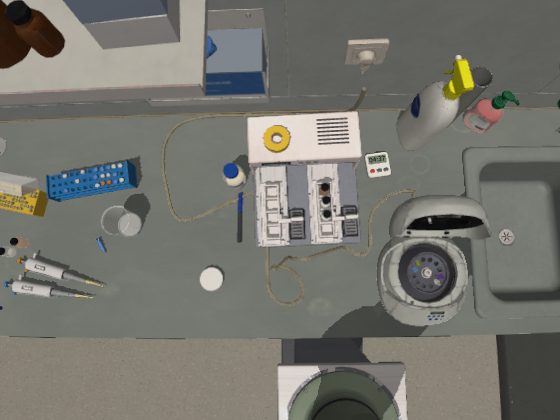

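View pics/side0.png

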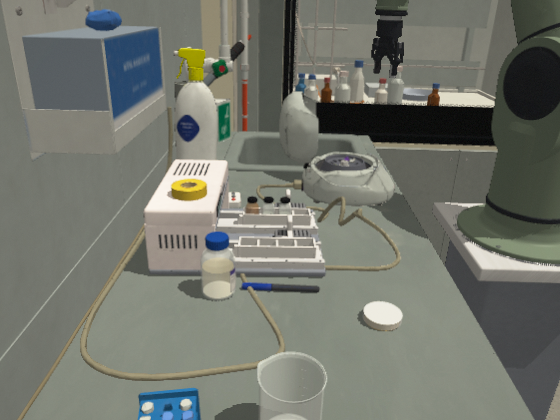

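The sampler is at about px (245–360, 112–247) in the top view, with the loaded carriage in the right lane (vials near (325,200)). The hood is towards the top of the picture. I'll enlarge that area.

Create h.py:
```python
import numpy as np, cv2
from workcell import bot, grab_frame, calibration, job_done
from scipy.spatial.transform import Rotation as R
def K(c,h=420):
    f=h/2/np.tan(np.radians(c["vfov"]/2)); return np.array([[f,0,c["cx"]],[0,f,c["cy"]],[0,0,1]])
def ray(c,uv):
    p=cv2.undistortPoints(np.float64(uv).reshape(-1,1,2),K(c),c["dist_coeffs"])[:,0]
    d=np.c_[p,np.ones(len(p))]
    return c["eye"],d@R.from_euler("xyz",c["attitude"]).as_matrix().T
def onz(c,uv,z):
    e,d=ray(c,uv); return e+d*((z-e[2])/d[:,2])[:,None]
def proj(c,P):
    Rm=R.from_euler("xyz",c["attitude"]).as_matrix()
    q=(np.float64(P)-c["eye"])@Rm
    return cv2.projectPoints(q,np.zeros(3),np.zeros(3),K(c),c["dist_coeffs"])[0][:,0]
```

Run:
```python
import cv2
from h import *
a=cv2.imread("pics/top0.png")[160:252,245:365]
cv2.imwrite("pics/crop1.png",cv2.resize(a,None,fx=6.5,fy=6.5,interpolation=cv2.INTER_CUBIC))
c=calibration("top")
print(onz(c,[[256,246],[358,243],[248,113],[358,112]],0.014).round(3))
```

```text
[[ 0.449  0.21   0.014]
 [ 0.453 -0.051  0.014]
 [ 0.812  0.232  0.014]
 [ 0.808 -0.067  0.014]]
```

View pics/crop1.png

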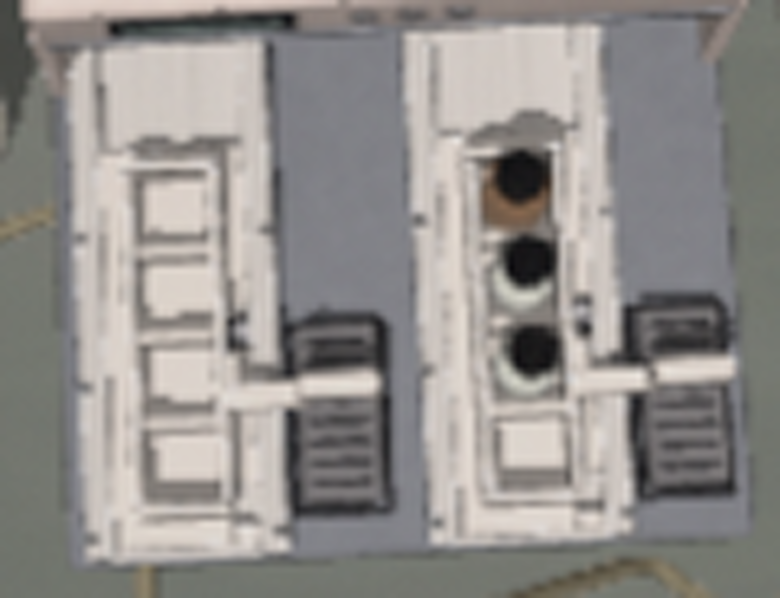

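The crop shows the loaded carriage in the right lane. Its pad spans crop px (635,300)–(733,495), and the near top edge of the tab runs from about (655,384) to (735,378). The front deck corners are at about (72,563) and (748,535).

Run:
```python
from h import *
c=calibration("top")
g=lambda L,z: onz(c,np.array(L)/6.5+[244.6,159.6],z)
d=g([[72,563],[748,535]],.014); v=d[0]-d[1]; print("deck",d.round(4),"w",np.linalg.norm(v))
yaw=np.arctan2(-v[0],v[1]); print("yaw",yaw)
p=g([[635,300],[722,297],[733,492],[645,495]],.034); print("pad",p.round(4),"c",p.mean(0), [np.linalg.norm(p[i]-p[(i+1)%4]).round(4) for i in range(4)])
l=g([[290,318],[382,316],[390,508],[298,512]],.034); print("padL",l.mean(0)); w=l.mean(0)-p.mean(0); print(np.linalg.norm(w),np.arctan2(-w[0],w[1]))
t=g([[655,384],[735,378]],.067); print("tab near top",t.round(4), t.mean(0))
ex=np.array([np.cos(yaw),np.sin(yaw)]);ey=np.array([-ex[1],ex[0]])
# sampler origin from deck front corners: (-.17,±.136)
o=d.mean(0)[:2]+.17*ex; print("origin",o)
print("pad in sampler",(p.mean(0)[:2]-o)@np.c_[ex,ey],"tab",(t.mean(0)[:2]-o)@np.c_[ex,ey])
```

```text
deck [[ 0.4484  0.2111  0.014 ]
 [ 0.4555 -0.0557  0.014 ]] w 0.26691255989478907
yaw 0.02672559637977696
pad [[ 0.5467 -0.0122  0.034 ]
 [ 0.5473 -0.0463  0.034 ]
 [ 0.4705 -0.0474  0.034 ]
 [ 0.4699 -0.0133  0.034 ]] c [ 0.50860514 -0.02978366  0.034     ] [np.float64(0.0341), np.float64(0.0768), np.float64(0.0341), np.float64(0.0768)]
padL [0.50388196 0.1042805  0.034     ]
0.13414733536316195 0.03521611891069403
tab near top [[ 0.5085 -0.0146  0.067 ]
 [ 0.5103 -0.0449  0.067 ]] [ 0.50941923 -0.02972694  0.067     ]
origin [0.62185873 0.08225145]
pad in sampler [-0.11620699 -0.10896869] tab [-0.11539168 -0.10893375]
```

Create go.py:
```python
import sys
from h import *
# shift in tool axes to world target x y z yaw
s=bot.observe(); t=np.array(sys.argv[1:4],float); T=R.from_euler("xyz",s["tool_rot"])
Tg=R.from_euler("xyz",[np.pi,0,float(sys.argv[4])])
print("shift",T.inv().apply(t-s["position"]).round(4),"rot",(T.inv()*Tg).as_rotvec().round(4),"clock",round(s["clock"],2))
```

Run:
```python
from h import *
c=calibration("side")
for uv in ([297,92],[345,155],[388,210]):
    e,d=ray(c,[uv]); d=d[0]
    for y in(-.2,-.27,-.35): print(uv,(e+d*(y-e[1])/d[1]).round(3))
c=calibration("top")
print(onz(c,[[380,270],[468,270],[438,200],[425,325]],.1).round(3))
```

```bash
python3 go.py 0.486 -0.0305 0.34 0.028
```

```text
[297, 92] [ 0.496 -0.2    0.251]
[297, 92] [ 0.494 -0.27   0.238]
[297, 92] [ 0.493 -0.35   0.224]
[345, 155] [ 0.371 -0.2    0.1  ]
[345, 155] [ 0.361 -0.27   0.079]
[345, 155] [ 0.35  -0.35   0.054]
[388, 210] [ 0.246 -0.2   -0.045]
[388, 210] [ 0.229 -0.27  -0.076]
[388, 210] [ 0.209 -0.35  -0.111]
[[ 0.382 -0.087  0.1  ]
 [ 0.378 -0.293  0.1  ]
 [ 0.545 -0.234  0.1  ]
 [ 0.255 -0.184  0.1  ]]
shift [ 0.4436 -0.4238 -0.1088] rot [-1.000e-03  2.000e-04  3.348e-01] clock 0.1
```

Units first: turns go in shares of 4 rad. So 0.15 rad / 4 = 0.0375.

Emit:
nudge_tcp --pt "0 0 0 -0.0625 0 0 0" --pt "0 0 0 -0.125 0 0 0" --pt "0 0.04 -0.04 -0.13 0 0 0.0125" --pt "0 0.08 -0.08 -0.13 0 0 0.025" --pt "0 0.12 -0.12 -0.13 0 0 0.0375"

```text
clock: 0.72
position: [0.2918, -0.4278, 0.3611]
tool_rot: [-3.141, 0.0, 0.211]
force: [2.7, -0.6, 0.5]
grip_width: 0.0001
finger_force: 0.0
```

```bash
python3 go.py 0.486 -0.0305 0.34 0.028
```

```text
shift [ 0.2731 -0.3478  0.0212] rot [-0.0002  0.      0.183 ] clock 0.72
```

In the tool's units: 0.18 rad / 4 = 0.045.

Emit:
nudge_tcp --pt "0 0.04 -0.045 0 0 0 0.01" --pt "0 0.08 -0.09 0 0 0 0.02" --pt "0 0.12 -0.135 0 0 0 0.03" --pt "0 0.16 -0.18 0 0 0 0.04" --pt "0 0.19 -0.225 0 0 0 0.045"

```text
clock: 1.35
position: [0.4303, -0.1674, 0.3612]
tool_rot: [-3.141, 0.0, 0.032]
force: [0.6, -0.5, 0.6]
grip_width: -0.0001
finger_force: 0.0
```

```bash
python3 go.py 0.486 -0.0305 0.34 0.028
```

```text
shift [ 0.0601 -0.135   0.0212] rot [-0.0002  0.      0.0044] clock 1.35
```

In the tool's units: 0.004 rad / 4 = 0.001.

Emit:
nudge_tcp --pt "0 0.025 -0.05 0 0 0 0" --pt "0 0.05 -0.1 0 0 0 0" --pt "0 0.06 -0.135 0.02 0 0 0.001" --pt "0 0.06 -0.135 0.08 0 0 0.001" --pt "0 0.06 -0.135 0.141 0 0 0.001"

```text
clock: 1.98
position: [0.4851, -0.0322, 0.2189]
tool_rot: [-3.142, -0.001, 0.03]
force: [2.3, -0.9, -0.6]
grip_width: -0.0003
finger_force: 0.0
```

```bash
python3 go.py 0.486 -0.0305 0.07 0.028
```

```text
shift [ 0.0008 -0.0017  0.1489] rot [-0.     -0.0011  0.0016] clock 1.98
```

Emit:
nudge_tcp --pt "0 0 0 0 0 0 0" --pt "0 0 0 0 0 0 0"

```text
clock: 2.22
position: [0.4861, -0.0326, 0.2222]
tool_rot: [-3.142, -0.002, 0.029]
force: [0.4, 1.0, -0.5]
grip_width: 0.0001
finger_force: 0.0
```

```bash
python3 go.py 0.486 -0.0305 0.07 0.028
```

Run:
```python
from h import *
q=calibration("wrist"); print(q["eye"],q["attitude"])
a=grab_frame("wrist"); b=grab_frame("top")[130:260,235:375]; s=grab_frame("side")[120:320,120:400]
o=np.zeros((600,800,3),np.uint8); o[:300,:400]=cv2.resize(a,(400,300)); o[:286,400:800]=cv2.resize(b,(400,286)); o[300:586,:400]=cv2.resize(s,(400,286))
cv2.imwrite("pics/m1.png",o)
```

```text
shift [-0.0003 -0.0021  0.1522] rot [-0.     -0.0017  0.0006] clock 2.23
[ 0.55355775 -0.03089523  0.36523034] [ 2.87034750e+00 -1.98456722e-04 -1.54287400e+00]
```

View pics/m1.png

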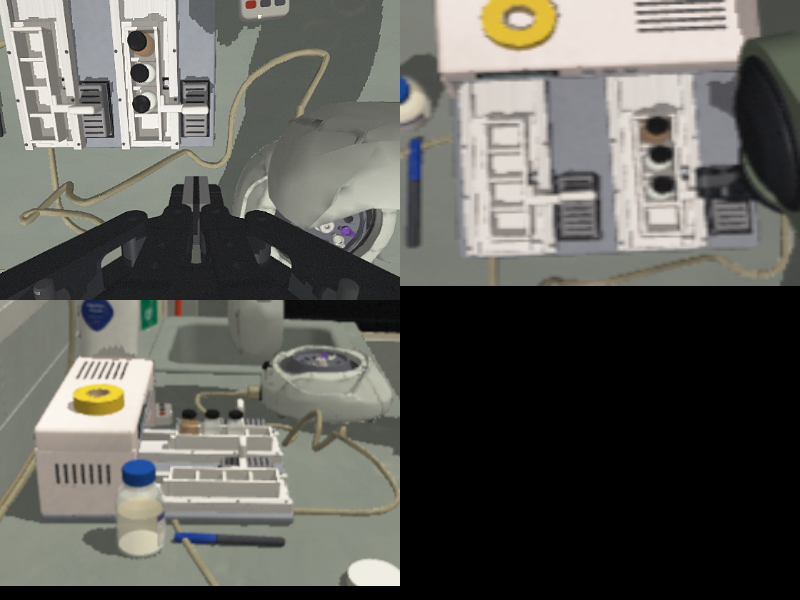

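The wrist view (top left of the mosaic) shows the right pad centred at about (196,108) with the tab across it, and the fingers shut. The side view shows the arm clear of everything. I'll cross-check the pad in the wrist picture.

Run:
```python
from h import *
c=calibration("wrist"); a=grab_frame("wrist"); s=bot.observe(); print(s["position"],s["force"])
b=a[80:220,150:320]; cv2.imwrite("pics/w2.png",cv2.resize(b,None,fx=4,fy=4,interpolation=cv2.INTER_CUBIC))
# print what top-view estimates project to
print((proj(c,[[.5086,-.0298,.034],[.5094,-.0297,.067],[.5103,-.0449,.067],[.5085,-.0146,.067]])-[149.6,79.6])*4)
```

```text
[ 0.48595838 -0.03271851  0.22203118] [-0.17064968 -0.44090174  0.24641638]
[[487.19667009 302.73735245]
 [485.70806741 320.06758698]
 [557.86938986 317.80165396]
 [414.07991885 322.35706615]]
```

View pics/w2.png

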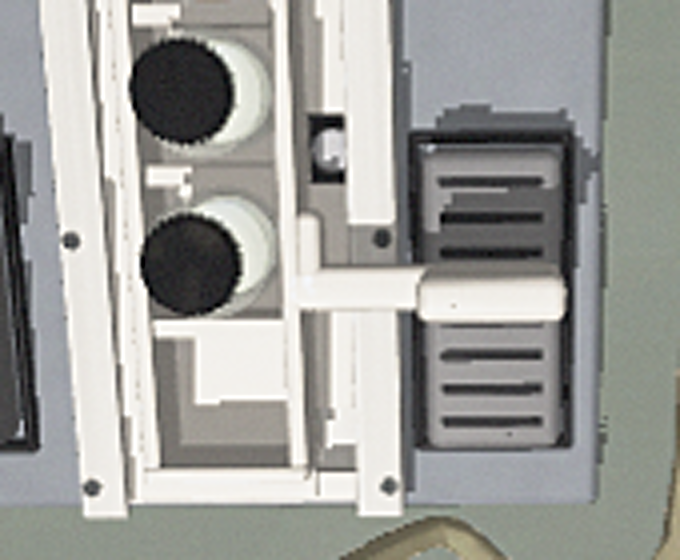

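The wrist view agrees to about 1 mm: pad centre at (495,298), tab near edge at row 320. I'll descend to just above the pad.

Emit:
nudge_tcp --pt "0 0.002 -0.001 0.06 0 0 0" --pt "0 0.002 -0.001 0.12 0 0 0" --pt "0 0.002 -0.001 0.165 0 0 0" --pt "0 0.002 -0.001 0.175 0 0 0" --pt "0 0.002 -0.001 0.175 0 0 0"

```text
clock: 3.05
position: [0.4878, -0.0315, 0.0463]
tool_rot: [3.141, -0.001, 0.029]
force: [0.1, 0.8, 0.0]
grip_width: 0.0001
finger_force: 0.0
```

```bash
python3 go.py 0.488 -0.0317 0.0225 0.028
```

```text
shift [0.0001 0.0002 0.0238] rot [ 0.0001 -0.0009  0.0007] clock 3.05
```

Emit:
nudge_tcp --pt "0 0 0 0.008 0 0 0" --pt "0 0 0 0.014 0 0 0" --pt "0 0 0 0.019 0 0 0" --pt "0 0 0 0.024 0 0 0" --pt "0 0 0 0.024 0 0 0"

```text
clock: 3.68
position: [0.4874, -0.0316, 0.0212]
tool_rot: [3.142, -0.0, 0.029]
force: [2.2, -1.2, 3.4]
grip_width: 0.0
finger_force: 1.9
```

```bash
python3 go.py 0.488 -0.0317 0.0225 0.028
```

```text
shift [ 0.0005  0.0002 -0.0013] rot [ 0.     -0.0004  0.0008] clock 3.67
```

The pad is down (3.4 N, about 12.8 mm). Now I push along the lane.

Emit:
nudge_tcp --pt "0 0.006 0 -0.001 0 0 0" --pt "0 0.012 0 -0.001 0 0 0" --pt "0 0.018 0 -0.001 0 0 0" --pt "0 0.024 0 -0.001 0 0 0" --pt "0 0.03 0 -0.001 0 0 0"

```text
clock: 4.3
position: [0.5169, -0.0307, 0.0221]
tool_rot: [3.142, 0.001, 0.029]
force: [-4.6, 0.4, 4.9]
grip_width: -0.0002
finger_force: 1.8
```

```bash
python3 go.py 0.567 -0.0295 0.0225 0.028
```

```text
shift [ 0.0501  0.0002 -0.0004] rot [0.0001 0.0013 0.0007] clock 4.3
```

Emit:
nudge_tcp --pt "0 0.008 0 0 0 0 0" --pt "0 0.016 0 0 0 0 0" --pt "0 0.024 0 0 0 0 0" --pt "0 0.032 0 0 0 0 0" --pt "0 0.038 0 0 0 0 0"

```text
clock: 4.92
position: [0.5559, -0.0295, 0.0223]
tool_rot: [-3.141, -0.001, 0.029]
force: [-1.9, 0.2, -0.4]
grip_width: -0.0005
finger_force: 0.0
```

```bash
python3 go.py 0.567 -0.0295 0.0225 0.028
```

```text
shift [ 0.0111  0.0003 -0.0002] rot [-0.0002 -0.0007  0.0008] clock 4.92
```

Emit:
nudge_tcp --pt "0 0.003 0 0 0 0 0" --pt "0 0.006 0 0 0 0 0" --pt "0 0.009 0 0 0 0 0" --pt "0 0.011 0 0 0 0 0" --pt "0 0.011 0 0 0 0 0"

```text
clock: 5.55
position: [0.5663, -0.0293, 0.0223]
tool_rot: [-3.142, -0.0, 0.029]
force: [-0.7, -0.3, 0.8]
grip_width: -0.0002
finger_force: 0.0
```

Emit:
nudge_tcp --pt "0 0.001 0 0 0 0 0" --pt "0 0.002 0 0 0 0 0"

```text
clock: 5.8
position: [0.5668, -0.0295, 0.022]
tool_rot: [3.141, 0.003, 0.029]
force: [-12.5, -1.7, 4.2]
grip_width: 0.0001
finger_force: 0.0
```

Run:
```python
from h import *
a=grab_frame("wrist"); s=grab_frame("side")[150:270,180:340]
o=np.zeros((600,800,3),np.uint8); o[:300,:400]=cv2.resize(a,(400,300)); o[:300,400:]=cv2.resize(s,(400,300)); o[300:,:400]=cv2.resize(grab_frame("top")[130:260,235:375],(400,300))
cv2.imwrite("pics/m3.png",o)
```

```text
(no output)
```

View pics/m3.png

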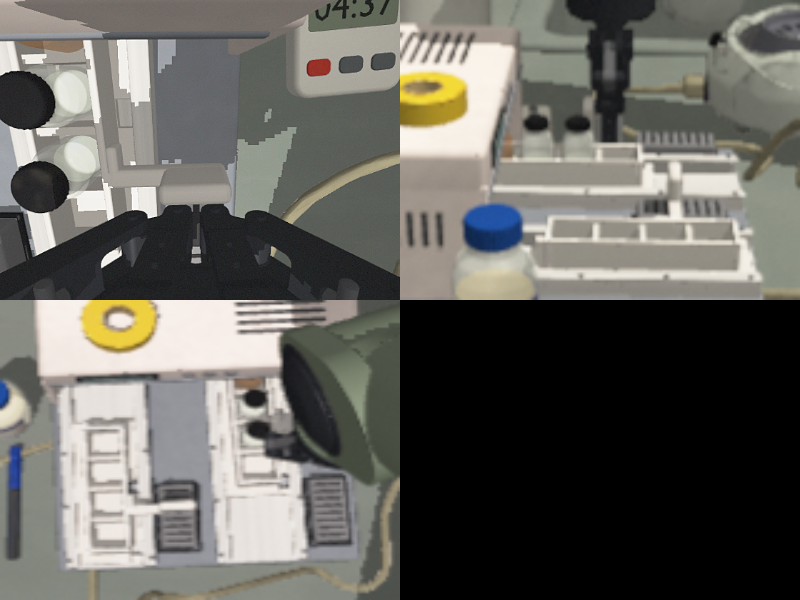

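Wrist view: the fingertips are on the tab. Side view: the right pad looks raised at (680,140). The force jumped to 12.5 N, so the carriage is on the bumpers. I'll push slightly harder, then back off, lift and check.

Emit:
nudge_tcp --pt "0 0.001 0 0 0 0 0" --pt "0 0.0015 0 0 0 0 0" --pt "0 0.0015 0 0 0 0 0"

```text
clock: 6.32
position: [0.5669, -0.0297, 0.0216]
tool_rot: [3.141, 0.005, 0.029]
force: [-14.9, -1.4, 4.0]
grip_width: -0.0
finger_force: 0.0
```

Emit:
nudge_tcp --pt "0 -0.003 0 0 0 0 0" --pt "0 -0.005 0 0 0 0 0" --pt "0 -0.005 0 -0.02 0 0 0" --pt "0 -0.005 0 -0.06 0 0 0" --pt "0 -0.01 0 -0.12 0 0 0"

```text
clock: 6.95
position: [0.5593, -0.0293, 0.1441]
tool_rot: [-3.141, 0.001, 0.029]
force: [-0.1, -1.2, 0.5]
grip_width: 0.0001
finger_force: 0.0
```

Emit:
nudge_tcp --pt "0 -0.05 0 -0.03 0 0 0" --pt "0 -0.1 0 -0.06 0 0 0" --pt "0 -0.13 0 -0.06 0 0 0" --pt "0 -0.13 0 -0.06 0 0 0"

```text
clock: 7.45
position: [0.4286, -0.0336, 0.2041]
tool_rot: [3.14, -0.002, 0.029]
force: [0.7, 0.3, 0.5]
grip_width: -0.0002
finger_force: 0.0
```

Run:
```python
from h import *
c=calibration("wrist");a=grab_frame("wrist"); s=grab_frame("side")[150:270,180:340]
o=np.zeros((600,800,3),np.uint8); o[:300,:400]=cv2.resize(a,(400,300)); o[:300,400:]=cv2.resize(s,(400,300)); o[300:,:400]=cv2.resize(grab_frame("top")[130:260,235:375],(400,300))
cv2.imwrite("pics/m4.png",o)
u=lambda P:(proj(c,[P])[0]/1.4).round(1)
cs,sn=np.cos(.028),np.sin(.028)
for h in (0.067,0.070,0.073): print(h,u([.5094+h*cs,-.031+h*sn,.067]))
for z in (.021,.034): print(z,u([.4735,-.0315,z]),u([.5435,-.0305,z]))
```

```text
0.067 [195.1  -9.3]
0.07 [195.1 -12.7]
0.073 [195.1 -16.1]
0.021 [194.8  93.6] [195.6  33.9]
0.034 [194.8  94.3] [195.6  32.1]
```

View pics/m4.png

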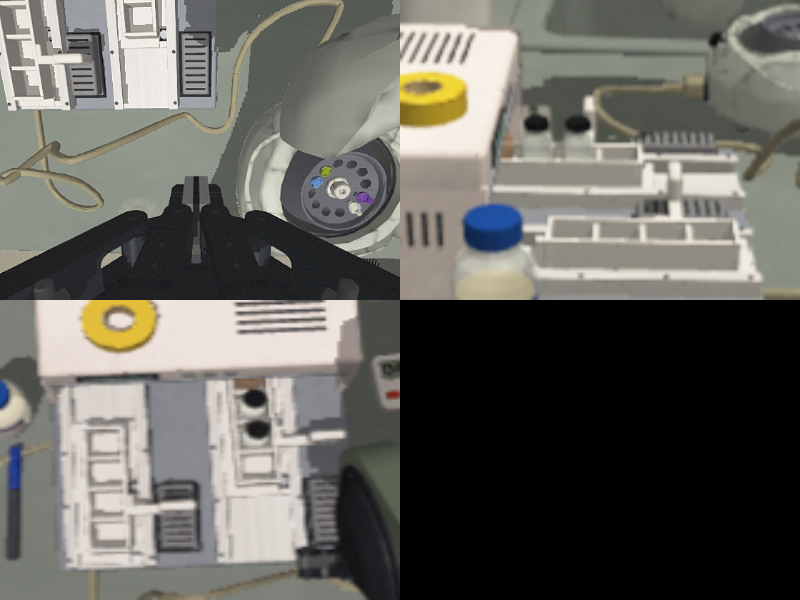

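Arm clear. In the side view the right pad is visible at rows 132–150 (crop x 640–715). The top view shows the tab at about (330,437). I'll check both numerically.

Run:
```python
from h import *
c=calibration("side")
for z in (.0255,.034): print(z,((proj(c,[[.4735,-.0475,z],[.5435,-.0465,z],[.5435,-.0145,z],[.4735,-.0155,z]])-[180,150])*2.5).round(0).tolist())
print("rail top",((proj(c,[[.4735,-.0095,.029],[.5435,-.0085,.029]])-[180,150])*2.5).round(0).tolist())
t=calibration("top"); a=grab_frame("top")
cv2.imwrite("pics/f.png",np.vstack([cv2.resize(a[160:220,310:370],(600,300)[::1] if 0 else (480,480)),]))
s=grab_frame("side")[180:220,420-2:480] if 0 else grab_frame("side")[190:225,415:480]
s=grab_frame("side")[192:222,425:475]
b0=cv2.imread("pics/side0.png")[185:230,420-200:480-150]
n=grab_frame("side")[185:230,220:330]
L=np.vstack([cv2.resize(x,(600,245),interpolation=cv2.INTER_CUBIC) for x in(b0,n)])[:490]
T=cv2.resize(a[165:245,310:362],(195,300),interpolation=cv2.INTER_CUBIC)
o=np.zeros((490,800,3),np.uint8);o[:,:600]=L;o[:300,600:795]=T
cv2.imwrite("pics/f.png",o)
cs,sn=np.cos(.028),np.sin(.028)
for h in (0.066,.07): print(h,((proj(t,[[.5094+h*cs,-.031+h*sn,.067]])-[310,165])*3.75+[600,0]).round(1))
```

```text
0.0255 [[310.0, 140.0], [233.0, 138.0], [231.0, 152.0], [311.0, 154.0]]
0.034 [[311.0, 131.0], [233.0, 129.0], [232.0, 143.0], [312.0, 145.0]]
rail top [[312.0, 153.0], [231.0, 151.0]]
0.066 [[750.9 100.9]]
0.07 [[750.5  95. ]]
```

View pics/f.png

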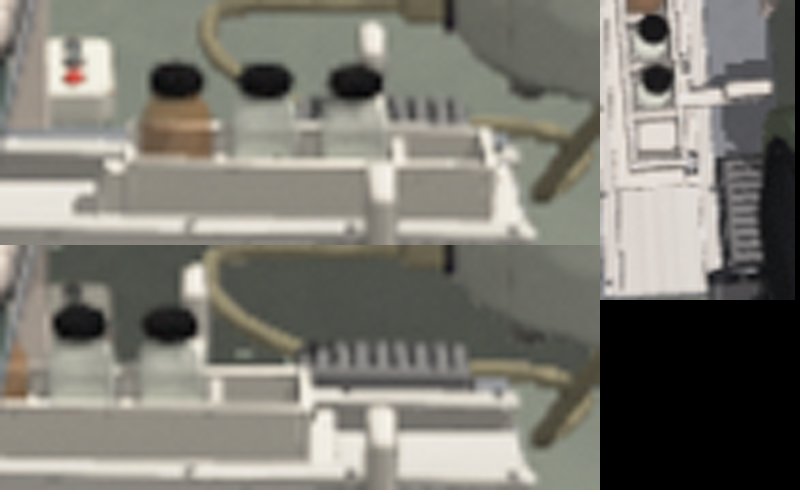

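The pad's top edge is at the same row as at the start (about 100 in each half), so the catch is up. The tab's near edge is at about row 95, as predicted for 70 mm of travel, and the visible vials are upright.

```bash
python3 -c "
from workcell import bot, grab_frame, calibration, job_done
print(job_done())"
```

```text
the job is handed in; nothing more can be done
None
```

The loaded (right-lane) carriage is pushed home under the hood, about 70 mm, and its catch has sprung up. The two vials still visible stand upright, the empty carriage stays at its loading position, nothing around looks disturbed, and I handed the job in at about 8 s on the robot's clock.

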